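# Tally one jar and hand up the full one

## Task

Issue the full jar of screws: first tally it on the stroke counter, swinging the lever right over to its stop and letting it spring back. Then heft the three identical jars one after another, from left to right as the robot sees them, to feel which is the full one, clearly the heaviest: lift each a few centimetres clear of the rack, hold it still for about a second, and put it back in its pocket before lifting the next. Finish holding the full jar (never raise another one like that) upright and still about 30 cm above the bench for someone to take, and do not put it down or let go; the other two stand in their pockets and the other things on the bench stay where they were.

Things in the scene. Friction and masses are not known exactly. Their poses are not given: they have to be found in the camera images.
- counter: Stroke counter: grey case 46 x 70 mm, 56 mm high, on a dark foot 66 x 92 mm, fixed to the bench left of the rack; four blank white drums in a black window on its front. Origin under its centre on the bench; x from front to back, y to the robot's left, z up. The lever's shaft runs along y on the right side, axis at (0, -50, 36) mm.
- lever_knob (a point): Centre of the black ball knob, 18 mm across, on the counter's upright lever, 62 mm from the shaft axis. At rest it is 27 mm in front of the shaft (counter's -x) and 92 mm above the bench; it swings over the top to the stop, 35 mm behind the shaft and 87 mm high. Push it from the front with closed fingers.
- lever (a joint): Swing of the counter's lever: 0 at rest (front), 1.05 rad at the stop (back). A spring returns it: about 1 N at the knob at rest, 3 N at the stop.
- rack: Jar rack: plain light wooden block 86 x 262 mm, 18 mm high, fixed in the white-floored wire packing tray (its floor 3 mm above the bench, its walls reach 55 mm), with three round pockets 85 mm apart in a row; origin under its centre, y along the row to the robot's left, z up.
- pocket_left (a point): Centre line of the left-hand round pocket of the rack, at the height of a seated jar's centre (39.5 mm above the bench). The pocket is 56 mm wide and 12 mm deep (floor 9 mm above the bench), chamfered; its z axis points up (the +y end of the rack, nearer the counter).
- pocket_middle (a point): Centre line of the middle round pocket of the rack, at the height of a seated jar's centre (39.5 mm above the bench). The pocket is 56 mm wide and 12 mm deep (floor 9 mm above the bench), chamfered; its z axis points up.
- pocket_right (a point): Centre line of the right-hand round pocket of the rack, at the height of a seated jar's centre (39.5 mm above the bench). The pocket is 56 mm wide and 12 mm deep (floor 9 mm above the bench), chamfered; its z axis points up (the -y end of the rack).
- jar_a_centre (a point): One of three outwardly identical closed jars (blue-grey, white cap), 51 mm across, 61 mm high. Point at its centre, 30.5 mm above its underside; z up the jar. One of the three is full, 0.37 kg or more; the other two hold 0.20 kg or less; which is which cannot be seen. Grip the upper half: while seated the rack's top is 18 mm below this point.
- jar_b_centre (a point): One of three outwardly identical closed jars (blue-grey, white cap), 51 mm across, 61 mm high. Point at its centre, 30.5 mm above its underside; z up the jar. One of the three is full, 0.37 kg or more; the other two hold 0.20 kg or less; which is which cannot be seen. Grip the upper half: while seated the rack's top is 18 mm below this point.
- jar_c_centre (a point): One of three outwardly identical closed jars (blue-grey, white cap), 51 mm across, 61 mm high. Point at its centre, 30.5 mm above its underside; z up the jar. One of the three is full, 0.37 kg or more; the other two hold 0.20 kg or less; which is which cannot be seen. Grip the upper half: while seated the rack's top is 18 mm below this point.
- jar_a: The same jar as jar_a_centre; origin at the centre of its underside.
- jar_b: The same jar as jar_b_centre; origin at the centre of its underside.
- jar_c: The same jar as jar_c_centre; origin at the centre of its underside.
- tape_measure: Bystander: yellow tape measure, 66 x 74 x 36 mm, lying on the bench; origin under its centre.
- screwdriver: Bystander: red-handled screwdriver 197 mm long, 28 mm thick, lying on the bench; origin under its centre.
- mug: Bystander: white mug 91 mm high, standing right of the tray; origin under its centre.
- note_pad: Bystander: yellow note pad 76 x 76 x 22 mm, on the bench behind the counter; origin under its centre.
There are look-alikes about, which are no part of the job. Leave any pink or red look-alike of the jar_c alone.

How it is judged:
By the outcome, as a careful person would: the job done as asked, in the order asked, and still so for the second after the job is handed in, while the arm keeps its last pose, push and grip.
It also fails if it takes over 72 s, if anything falls off the work surface, if the arm or the gripper's body presses on something with over 40 N, if the wrist force passes 120 N, or if a joint passes its speed limit or range.

## Robot

A 7-joint arm with a two-finger parallel gripper is mounted at the origin on the work surface; the furniture and walls round the work are solid. World frame = base frame: x ahead of the robot, y to its left, z up, the work surface at z = 0. Lengths are in m, angles in rad, forces in N, time in s.
With the tool pointing down it reaches from about 0.425 to 0.925 m from the base axis. Payload 6.8 kg.
Tool frame: the origin (TCP) lies on the mounting face of the last link; the fingertips stand 173 mm ahead of it and the grasp point (between the pads) lies 155 mm ahead of it (r.tip_reach is the distance from the TCP to the fingertips, in m); z points along the fingers, x is the direction in which the jaws open and shut, and the axes are right-handed (so a half turn about z gives the same grasp; the last joint's range is limited). The gripper opens to 85 mm and grips with 20 to 120 N. Pads are 22 mm wide; open, the fingers measure 114 mm over their backs; the gripper's body (76 mm by 85 mm) begins 54 mm behind the grasp point. The pads swing forward as they close: fully open they stand 13 mm farther back than shut.
Start: joints at [1.198, 0.477, 0.022, 1.555, -0.011, 1.109, -0.083], TCP at [0.177, -0.651, 0.405] pointing down, gripper open.
Joint ranges: [-2.96, 2.96], [-0.34, 2.1], [-1.41, 1.46], [0.24, 2.44], [-1.37, 4.51], [0.17, 1.92], [-2.96, 2.96]. Speed limits (rad/s): [2.39, 2.39, 3.14, 3.14, 3.14, 3.14, 3.14].

## Interface

Orientations are given as a rotation vector (axis times angle).
In Python, from bench import r, eyes gives the robot as it stands.
- The arm moves only by the tool jog_arm, never from a script. Its argument "series" is a list of rows, each a list of 4 numbers: the shift along the tool's x, y, z in units of 30 mm (1.0 is 30 mm), then the turn about the tool's z in units of 10 degrees (1.0 is 10 degrees). In form: [[dx, dy, dz, roll], ...]. A call has 1 to 12 rows; each row shifts and turns the pose as measured when the row begins, along the tool's axes as they then stand; what a row does not reach is not made up. A row lasts 1/8 s, in which the tool goes at most 62.5 mm and 10.7 degrees, less where a joint would pass 70% of its speed; a pose out of reach is approached as far as the arm can. A call is refused whole if a number of a shift passes 1 or a number of a turn 1, either way. A call with a gripper value outside its range is refused whole. "grip" is the finger opening in mm, from 0 to 85.4, set as the call begins (left out, the last holds). The fingers move at their own pace and stop on an object; "newtons" is the grip in N (left out, the last holds). Time passes only in rows, so rows that do not move let the fingers close. It gives the time, the measured TCP pose, the force and the opening at its end, in the units of the state.
- r.get_obs(): the state, without advancing time (a new reading comes with each control period).
- eyes.grab_frame(name): name is "scene" or "top"; returns a dict with "pixels" (480x640x3 uint8, red, green, blue), "fx", "fy", "cx", "cy" (pixels), "rvec" (rotation vector, rad) and "tvec" (3), from world to camera coordinates, as OpenCV has them. Camera axes: x right, y down, z forward; pixel columns grow to the right and rows downward; lengths in m; the calibration is good to about 2 mm. A picture is of the moment at which its call begins. There is no depth.
- r.hand_in(): hands the job in, once; it reports no verdict.
Trained networks look in a picture, given as the dict that the camera call returned (one of the last four; its "shot" number tells which), for a name from the list of things; names that differ only in an ending like _2 or _b are one class to them, and where a whole thing is asked for, a point or a joint stands for the part that bears it (a point fixed in the world has none). Each returns a list of dicts, best first, with "confidence" (0 to 1); they miss things now and then, are a little off and sometimes report something else, mostly with a low value. They report only what shows in the picture. A call takes as long as a camera call. They do not tell look-alikes from the thing itself.
- eyes.find_in(picture, name): "extent" ([left, top, width, height] in pixels, round what is visible of it).
- eyes.place_of(picture, name): "xy" ([column, row] in pixels: a listed point, or the origin of a listed thing).
The state is a dict: "clock": time; "joints": joint angles; "qvel": joint speeds; "tau": joint torques, N m; "tcp_pos": TCP position; "orientation": TCP orientation; "contact_force": force on the tool from outside, world axes, zero at the start; "moment": the same for the moment, N m; "grip_width": finger opening in m.
Only numpy, scipy, OpenCV 4.12 (cv2) and the standard library are available. Lean on these libraries where they do the work, as an engineer would, in place of code of your own. Each camera call takes 0.05 s, during which the arm holds its last target.

## Working session

There is one attempt and no reset: what is moved stays moved. The work goes in short steps, Python scripts to look and compute and a tool call to move; the robot and the scene stay as the last step left them, time stands still between calls to the robot, and variables do not carry over. Pictures are saved under pics/ and viewed, and the job is handed in when it is done.

Besides the shell and the picture viewer there is one more tool, called in YAML: its name, and indented under it one key for each argument. jog_arm: Moves the arm, as the interface text tells. Its arguments: {"type":"object","properties":{"series":{"type":"array","items":{"type":"array","items":{"type":"number"}}},"grip":{"type":"number"},"newtons":{"type":"number"}},"required":["series"]}

```bash
ls; mkdir -p pics
cat > h.py <<'E'
from bench import r, eyes
import numpy as np, cv2
from scipy.spatial.transform import Rotation as R
def grab(n,fn=None):
    p=eyes.grab_frame(n)
    if fn: cv2.imwrite('pics/'+fn,cv2.cvtColor(np.asarray(p['pixels']),cv2.COLOR_RGB2BGR))
    return p
def ray(p,uv,z):
    Rm=R.from_rotvec(p['rvec']).as_matrix(); t=np.array(p['tvec'])
    c=-Rm.T@t
    d=Rm.T@np.array([(uv[0]-p['cx'])/p['fx'],(uv[1]-p['cy'])/p['fy'],1])
    return c+d*(z-c[2])/d[2]
def proj(p,X):
    Rm=R.from_rotvec(p['rvec']).as_matrix()
    q=Rm@np.array(X)+np.array(p['tvec']); return [q[0]/q[2]*p['fx']+p['cx'],q[1]/q[2]*p['fy']+p['cy']]
def tri(p1,u1,p2,u2):
    A=[]
    for p,u in((p1,u1),(p2,u2)):
        Rm=R.from_rotvec(p['rvec']).as_matrix(); P=np.hstack([Rm,np.array(p['tvec'])[:,None]])
        a=(u[0]-p['cx'])/p['fx'];b=(u[1]-p['cy'])/p['fy']
        A+= [a*P[2]-P[0], b*P[2]-P[1]]
    A=np.array(A); return np.linalg.lstsq(A[:,:3],-A[:,3],rcond=None)[0]
def st():
    o=r.get_obs(); print('t',o['clock'],'tcp',np.round(o['tcp_pos'],4),'F',np.round(o['contact_force'],2),'w',o['grip_width']); print(np.round(R.from_rotvec(o['orientation']).as_matrix(),3).tolist(), np.round(o['joints'],3))
    return o
E
python3 - <<'E'
from h import *
st()
a=grab('scene','s0.png');b=grab('top','t0.png')
H={'counter':0,'lever_knob':.092,'rack':0,'pocket_left':.0395,'pocket_middle':.0395,'pocket_right':.0395,'jar_a_centre':.0395,'jar_b_centre':.0395,'tape_measure':0,'screwdriver':0,'mug':0,'note_pad':0}
for n,z in H.items():
    for c,p in(('s',a),('t',b)):
        for d in eyes.place_of(p,n)[:4]: print(n,c,round(d['confidence'],2),np.round(d['xy'],1),np.round(ray(p,d['xy'],z),4))
E
```

```text
pics
t 0.0 tcp [ 0.1766 -0.6512  0.4037] F [ 0.58 -0.03  0.58] w 0.08525893868431494
[[0.262, -0.965, -0.001], [-0.965, -0.262, 0.002], [-0.002, 0.0, -1.0]] [ 1.198  0.478  0.022  1.556 -0.011  1.109 -0.083]
counter s 0.79 [233.1 367.5] [0.4602 0.3411 0.    ]
counter s 0.2 [438.3 231.8] [ 0.379  -0.3454  0.    ]
lever_knob s 0.72 [289.1 236.1] [0.5768 0.0217 0.092 ]
lever_knob s 0.55 [256.2 317.8] [0.4413 0.2909 0.092 ]
lever_knob s 0.36 [267.8 254.5] [0.565  0.1101 0.092 ]
lever_knob s 0.35 [262.3 266. ] [0.5451 0.1516 0.092 ]
lever_knob t 0.51 [179.5 283.1] [0.4423 0.2901 0.092 ]
rack s 0.96 [265.1 267. ] [0.6335 0.044  0.    ]
rack t 0.68 [303.9 197.4] [0.639  0.0321 0.    ]
pocket_left s 0.55 [236.1 267.2] [0.6441 0.1282 0.0395]
pocket_left t 0.75 [261.4 187.6] [0.6544 0.1259 0.0395]
pocket_middle s 0.96 [268.  252.1] [0.628  0.0374 0.0395]
pocket_middle s 0.23 [150.9 316.6] [0.6584 0.3584 0.0395]
pocket_middle t 0.61 [470.5 312.1] [ 0.38   -0.335   0.0395]
pocket_middle t 0.56 [302.6 191.8] [0.6453 0.0341 0.0395]
pocket_right s 0.82 [292.6 238.5] [ 0.6204 -0.0453  0.0395]
pocket
[... 363 characters left out ...]
337.5 195.8] [ 0.6365 -0.0436  0.0395]
jar_b_centre s 0.65 [288.6 236.9] [ 0.6329 -0.0457  0.0395]
jar_b_centre t 0.91 [336.7 203.2] [ 0.6199 -0.0418  0.0395]
tape_measure t 0.68 [470.4 313. ] [ 0.3757 -0.3463  0.    ]
tape_measure t 0.67 [339.  199.9] [ 0.6334 -0.0487  0.    ]
screwdriver s 0.87 [341.  297.1] [0.4223 0.0401 0.    ]
screwdriver t 0.63 [301.  289.9] [0.4269 0.0378 0.    ]
mug s 0.73 [339.9 211.8] [ 0.6473 -0.2896  0.    ]
mug t 0.81 [448.1 188.6] [ 0.6603 -0.3004  0.    ]
mug t 0.37 [334.8 197.6] [ 0.6387 -0.0391  0.    ]
mug t 0.25 [472.1 312.2] [ 0.3775 -0.3502  0.    ]
note_pad s 0.72 [151.8 319.3] [0.6944 0.332  0.    ]
note_pad t 0.78 [180.9 168.9] [0.7046 0.3164 0.    ]
```

View pics/s0.png

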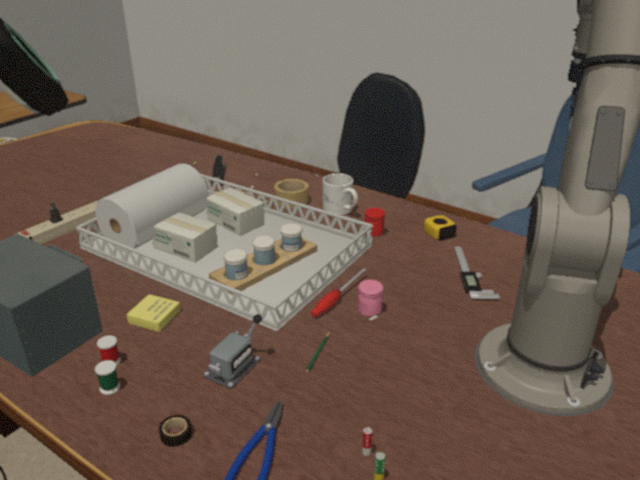

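View pics/t0.png

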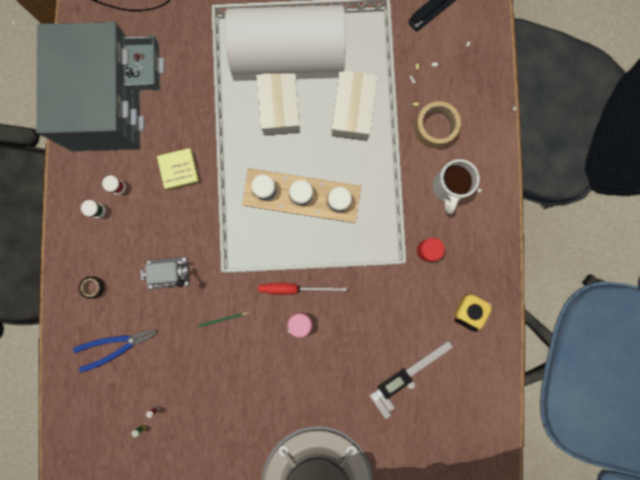

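Run:
```python
import cv2
a=cv2.imread('pics/t0.png')[140:340,130:380]; cv2.imwrite('pics/t0z.png',cv2.resize(a,None,fx=3,fy=3,interpolation=2)[:600,:750])
a=cv2.imread('pics/s0.png')[190:390,180:380]; cv2.imwrite('pics/s0z.png',cv2.resize(a,None,fx=3,fy=3,interpolation=2))
```

```text
(no output)
```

View pics/t0z.png

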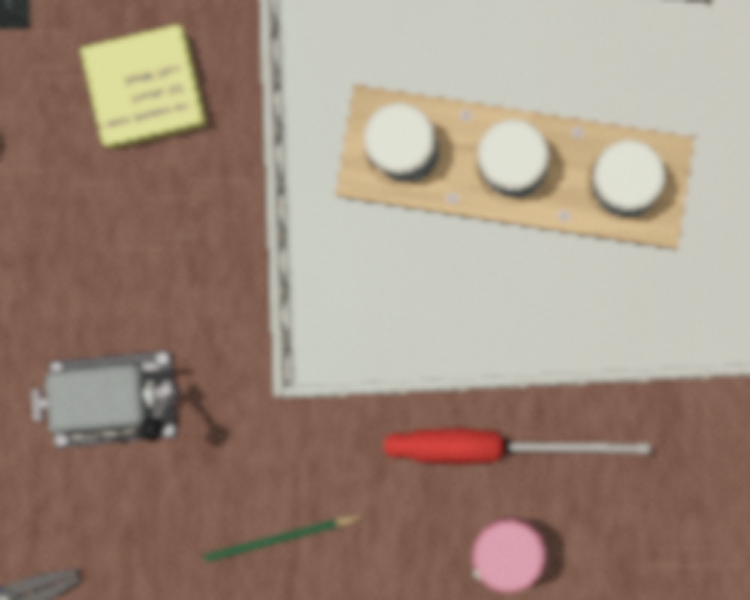

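View pics/s0z.png

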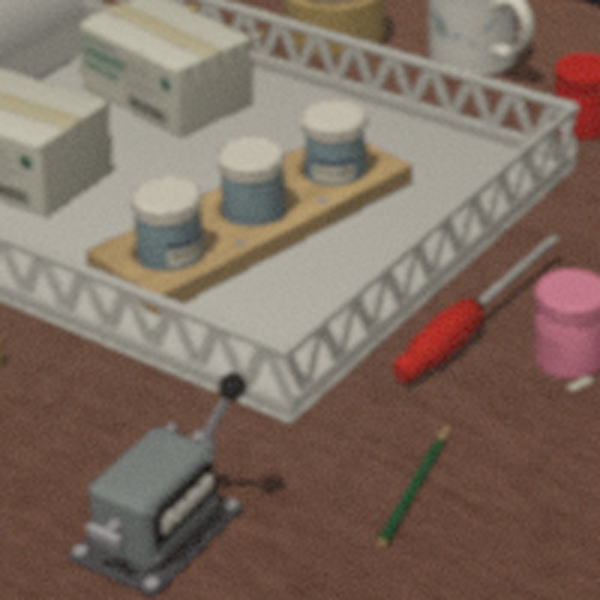

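The top view shows the three caps at about (263,187), (301,192) and (340,199). The counter is at (167,273), with its knob at (180,283). The pink and red look-alikes stand outside the rack, at (300,325) and (432,250).

```bash
cat >> h.py <<'E'
def plan(start,yaw0,wps,step=0.029,droll=9.5):
    """wps: list of (x,y,z,yawdeg). prints rows; yaw=angle of tool x; tool down; y_tool = Rz(yaw)*(0,-1)"""
    p=np.array(start,float);y=yaw0
    for w in wps:
        t=np.array(w[:3]);dy=(w[3]-y)
        d=t-p; 
        # bound per tool axis
        n=max(1,int(np.ceil(np.abs(d).max()/step/1.0)),int(np.ceil(abs(dy)/droll)),int(np.ceil(np.hypot(d[0],d[1])/0.03)))
        rows=[]
        for i in range(n):
            a=np.radians(y); dd=d/n
            tx=dd[0]*np.cos(a)+dd[1]*np.sin(a); ty=dd[0]*np.sin(a)-dd[1]*np.cos(a)
            rows.append([round(float(v),2) for v in (tx/.03,ty/.03,-dd[2]/.03,-(dy/n)/10)])
            y+=dy/n
        p=t; print(n,w,rows)
def here():
    o=r.get_obs(); M=R.from_rotvec(o['orientation']).as_matrix()
    return o['tcp_pos'],float(np.degrees(np.arctan2(M[1,0],M[0,0])))
E
python3 - <<'E'
from h import *
b=grab('top');a=grab('scene')
for uv in [(263.3,186.7),(301,192.3),(339.7,198.7)]: print(np.round(ray(b,uv,.07),4))
for k in ('jar_a_centre','lever_knob','pocket_left','pocket_middle','pocket_right'): print(k,[(round(d['confidence'],2),np.round(d['xy'],1)) for d in eyes.place_of(b,k)])
# white cap blobs
im=np.asarray(b['pixels']).astype(int); 
hsv=cv2.cvtColor(np.asarray(b['pixels']),cv2.COLOR_RGB2HSV)
# knob tri
print('knob',tri(b,(180,282.7),a,(256.8,318.5)))
for uv in [(62,440),(170,432),(55,367),(163,357)]: print(np.round(ray(b,(130+uv[0]/3,140+uv[1]/3),0.006),4))
# caps tri  scene zoom
for u,v in [((263.3,186.7),(167,193)),((301,192.3),(250,152)),((339.7,198.7),(334,115))]:
    print(np.round(tri(b,u,a,(180+v[0]/3,190+v[1]/3)),4))
for u in [(352,86),(693,135),(676,248),(335,195)]: print('rack',np.round(ray(b,(130+u[0]/3,140+u[1]/3),0.0215),4))
p,y=here(); print(p,y)
plan(p,y,[(.40,-.45,.40,-45),(.5,-.1,.36,-10),(.45,.2,.32,5),(.385,.285,.30,5)])
E
```

```text
[0.651  0.1187 0.07  ]
[0.639  0.0368 0.07  ]
[ 0.6252 -0.0471  0.07  ]
jar_a_centre [(0.6, array([264.5, 188. ]))]
lever_knob [(0.48, array([178.4, 283.1]))]
pocket_left [(0.59, array([262.6, 185.6]))]
pocket_middle [(0.94, array([302.8, 194.9])), (0.58, array([304.3, 290.2]))]
pocket_right [(0.93, array([336.6, 195.8])), (0.16, array([302.1, 196.5]))]
knob [0.44241706 0.28935029 0.08905524]
[0.4336 0.3773 0.006 ]
[0.4397 0.2961 0.006 ]
[0.4885 0.384  0.006 ]
[0.4963 0.3026 0.006 ]
[0.6516 0.119  0.0657]
[0.6401 0.0372 0.0658]
[ 0.6257 -0.0475  0.0647]
rack [0.701  0.1602 0.0215]
rack [ 0.6642 -0.0976  0.0215]
rack [ 0.5784 -0.0845  0.0215]
rack [0.6178 0.1719 0.0215]
[ 0.17668876 -0.65148556  0.40472537] -74.82874475926545
11 (0.4, -0.45, 0.4, -45) [[-0.41, -0.81, 0.01, -0.27], [-0.37, -0.83, 0.01, -0.27], [-0.33, -0.85, 0.01, -0.27], [-0.29, -0.86, 0.01, -0.27], [-0.25, -0.88, 0.01, -0.27], [-0.21, -0.89, 0.01, -0.27], [-0.17, -0.9, 0.01, -0.27], [-0.13, -0.9, 0.01, -0.27], [-0.08, -0.91, 0.01, -0.27], [-0.04, -0.91, 0.01, -0.27], [0.0, -0.91, 0.01, -0.27]]
13 (0.5, -0.1, 0.36, -10) [[-0.45, -0.82, 0.1, -0.27], [-0.41, -0.84, 0.1, -0.27], [-0.37, -0.85, 0.1, -0.27], [-0.33, -0.87, 0.1, -0.27], [-0.29, -0.89, 0.1, -0.27], [-0.25, -0.9, 0.1, -0.27], [-0.21, -0.91, 0.1, -0.27], [-0.17, -0.92, 0.1, -0.27], [-0.12, -0.93, 0.1, -0.27], [-0.08, -0.93, 0.1, -0.27], [-0.03, -0.93, 0.1, -0.27], [0.01, -0.93, 0.1, -0.27], [0.05, -0.93, 0.1, -0.27]]
11 (0.45, 0.2, 0.32, 5) [[-0.31, -0.87, 0.12, -0.14], [-0.29, -0.88, 0.12, -0.14], [-0.27, -0.88, 0.12, -0.14], [-0.24, -0.89, 0.12, -0.14], [-0.22, -0.89, 0.12, -0.14], [-0.2, -0.9, 0.12, -0.14], [-0.18, -0.9, 0.12, -0.14], [-0.16, -0.91, 0.12, -0.14], [-0.14, -0.91, 0.12, -0.14], [-0.12, -0.91, 0.12, -0.14], [-0.09, -0.92, 0.12, -0.14]]
4 (0.385, 0.285, 0.3, 5) [[-0.48, -0.75, 0.17, 0.0], [-0.48, -0.75, 0.17, 0.0], [-0.48, -0.75, 0.17, 0.0], [-0.48, -0.75, 0.17, 0.0]]
```

jog_arm:
  series:
    - [-0.41, -0.81, 0, -0.27]
    - [-0.37, -0.83, 0, -0.27]
    - [-0.33, -0.85, 0, -0.27]
    - [-0.29, -0.86, 0, -0.27]
    - [-0.25, -0.88, 0, -0.27]
    - [-0.21, -0.89, 0, -0.27]
    - [-0.17, -0.9, 0, -0.27]
    - [-0.13, -0.9, 0, -0.27]
    - [-0.08, -0.91, 0, -0.27]
    - [-0.04, -0.91, 0, -0.27]
    - [0, -0.91, 0, -0.27]
  grip: 0
  newtons: 40

```text
clock: 3.02
tcp_pos: [0.4123, -0.432, 0.4051]
orientation: [2.923, -1.152, 0.002]
contact_force: [-0.1, -0.2, 0.5]
grip_width: 0.0003
```

Run:
```python
from h import *
st();p,y=here(); print(y)
plan(p,y,[(.52,-.1,.36,-10),(.45,.2,.34,5),(.385,.283,.32,5.5)])
```

```text
t 3.025 tcp [ 0.4123 -0.432   0.4051] F [-0.06 -0.15  0.5 ] w 0.00028430622887759175
[[0.731, -0.682, 0.001], [-0.682, -0.731, -0.0], [0.001, -0.0, -1.0]] [ 0.858  0.358 -0.196  1.737  0.079  1.053 -0.116]
-43.029584996490065
12 (0.52, -0.1, 0.36, -10) [[-0.41, -0.88, 0.13, -0.28], [-0.37, -0.9, 0.13, -0.28], [-0.32, -0.91, 0.13, -0.28], [-0.28, -0.93, 0.13, -0.28], [-0.24, -0.94, 0.13, -0.28], [-0.19, -0.95, 0.13, -0.28], [-0.14, -0.96, 0.13, -0.28], [-0.1, -0.96, 0.13, -0.28], [-0.05, -0.97, 0.13, -0.28], [-0.0, -0.97, 0.13, -0.28], [0.04, -0.97, 0.13, -0.28], [0.09, -0.97, 0.13, -0.28]]
11 (0.45, 0.2, 0.34, 5) [[-0.37, -0.86, 0.06, -0.14], [-0.35, -0.87, 0.06, -0.14], [-0.33, -0.87, 0.06, -0.14], [-0.3, -0.88, 0.06, -0.14], [-0.28, -0.89, 0.06, -0.14], [-0.26, -0.9, 0.06, -0.14], [-0.24, -0.9, 0.06, -0.14], [-0.22, -0.91, 0.06, -0.14], [-0.2, -0.91, 0.06, -0.14], [-0.18, -0.92, 0.06, -0.14], [-0.15, -0.92, 0.06, -0.14]]
4 (0.385, 0.283, 0.32, 5.5) [[-0.48, -0.74, 0.17, -0.01], [-0.48, -0.74, 0.17, -0.01], [-0.48, -0.74, 0.17, -0.01], [-0.47, -0.74, 0.17, -0.01]]
```

jog_arm:
  series:
    - [-0.41, -0.88, 0.13, -0.28]
    - [-0.37, -0.9, 0.13, -0.28]
    - [-0.32, -0.91, 0.13, -0.28]
    - [-0.28, -0.93, 0.13, -0.28]
    - [-0.24, -0.94, 0.13, -0.28]
    - [-0.19, -0.95, 0.13, -0.28]
    - [-0.14, -0.96, 0.13, -0.28]
    - [-0.1, -0.96, 0.13, -0.28]
    - [-0.05, -0.97, 0.13, -0.28]
    - [0, -0.97, 0.13, -0.28]
    - [0.04, -0.97, 0.13, -0.28]
    - [0.09, -0.97, 0.13, -0.28]

```text
clock: 4.53
tcp_pos: [0.518, -0.0735, 0.3552]
orientation: [3.135, -0.193, 0.003]
contact_force: [0.1, 0.3, 0.5]
grip_width: 0.0004
```

jog_arm:
  series:
    - [-0.37, -0.86, 0.06, -0.14]
    - [-0.35, -0.87, 0.06, -0.14]
    - [-0.33, -0.87, 0.06, -0.14]
    - [-0.3, -0.88, 0.06, -0.14]
    - [-0.28, -0.89, 0.06, -0.14]
    - [-0.26, -0.9, 0.06, -0.14]
    - [-0.24, -0.9, 0.06, -0.14]
    - [-0.22, -0.91, 0.06, -0.14]
    - [-0.2, -0.91, 0.06, -0.14]

```text
clock: 5.65
tcp_pos: [0.4354, 0.1822, 0.3374]
orientation: [3.133, 0.177, 0.0]
contact_force: [-0.6, -0.6, -0.6]
grip_width: -0.0002
```

Run:
```python
from h import *
st();p,y=here(); print(y)
plan(p,y,[(.387,.284,.30,5.5)])
```

```text
t 5.65 tcp [0.4354 0.1822 0.3374] F [-0.6  -0.64 -0.57] w -0.00018438399090322776
[[0.994, 0.112, 0.0], [0.112, -0.994, -0.003], [-0.0, 0.003, -1.0]] [ 0.035  0.296 -0.653  2.06   0.239  0.861 -0.642]
6.4510406996728245
4 (0.387, 0.284, 0.3, 5.5) [[-0.31, -0.89, 0.31, 0.02], [-0.31, -0.89, 0.31, 0.02], [-0.31, -0.89, 0.31, 0.02], [-0.32, -0.88, 0.31, 0.02]]
```

jog_arm:
  series:
    - [-0.31, -0.89, 0.31, 0]
    - [-0.31, -0.89, 0.31, 0]
    - [-0.31, -0.85, 0.31, 0]
    - [-0.31, -0.7, 0.2, 0]
    - [0, 0, 0, 0]

```text
clock: 6.28
tcp_pos: [0.3791, 0.2828, 0.3024]
orientation: [3.131, 0.189, 0.001]
contact_force: [0.3, -0.4, -0.3]
grip_width: 0.0001
```

Run:
```python
from h import *
st();p,y=here(); print(y)
b=grab('top','t1.png');a=grab('scene','s1.png')
c=cv2.imread('pics/t1.png')[220:320,120:260]; c=cv2.resize(c,None,fx=4,fy=4,interpolation=2)
d=cv2.imread('pics/s1.png')[200:400,180:340]; d=cv2.resize(d,None,fx=3,fy=3,interpolation=2)
cv2.imwrite('pics/t1z.png',c);cv2.imwrite('pics/s1z.png',d)
plan(p,y,[(.387,.284,.256,5.5)])
```

```text
t 6.275 tcp [0.3791 0.2828 0.3024] F [ 0.26 -0.43 -0.34] w 0.00010211089827894855
[[0.993, 0.12, 0.001], [0.12, -0.993, -0.005], [0.0, 0.005, -1.0]] [-0.204  0.36  -0.673  2.086  0.317  0.798 -0.95 ]
6.8994764249828915
2 (0.387, 0.284, 0.256, 5.5) [[0.13, -0.0, 0.77, 0.07], [0.13, -0.01, 0.77, 0.07]]
```

View pics/s1z.png

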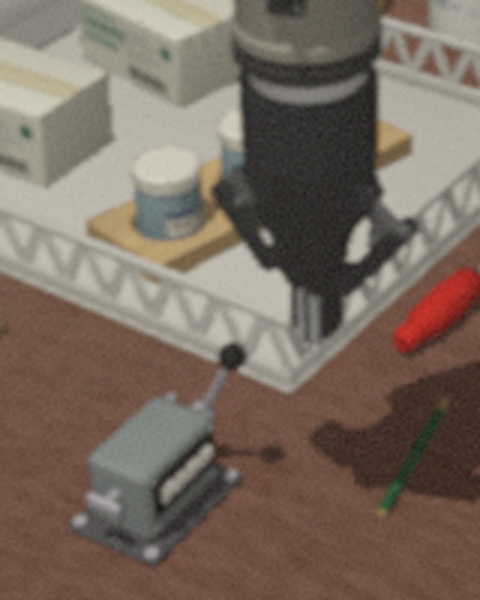

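View pics/t1z.png

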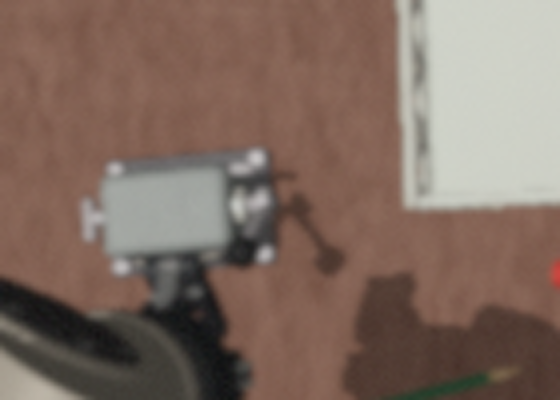

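Run:
```python
from h import *
b=grab('top');a=grab('scene')
t=[.379,.283,.13]
print(proj(b,t),proj(a,t),proj(b,[.379,.283,.25]), proj(b,[.442,.289,.092]))
```

```text
[np.float64(177.4791861210456), np.float64(314.6884277191724)] [np.float64(285.22462469954263), np.float64(310.93507759608406)] [np.float64(159.8459270230138), np.float64(319.0942918797489)] [np.float64(180.03331529394094), np.float64(283.22632843075485)]
```

jog_arm:
  series:
    - [0.1, -0.05, 0.75, 0.07]
    - [0.1, -0.05, 0.75, 0.07]
    - [0, 0, 0, 0]

```text
clock: 6.85
tcp_pos: [0.3898, 0.2813, 0.2579]
orientation: [3.133, 0.131, 0.008]
contact_force: [-0.3, -0.6, -1.1]
grip_width: 0.0003
```

jog_arm:
  series:
    - [0.5, -0.1, 0, 0]
    - [0.5, -0.01, 0, 0]
    - [0.4, -0.01, 0, 0]
    - [0.4, -0.01, 0, 0]
    - [0.4, -0.01, 0, 0]
    - [0.2, 0, 0, 0]

```text
clock: 7.6
tcp_pos: [0.4664, 0.2925, 0.2631]
orientation: [3.134, 0.129, 0.01]
contact_force: [-2.3, 0.5, -1.2]
grip_width: 0.0003
```

Run:
```python
from h import *
st()
b=grab('top','t2.png');a=grab('scene','s2.png')
d=cv2.imread('pics/s2.png')[220:400,180:360]; d=cv2.resize(d,None,fx=3,fy=3,interpolation=2)
cv2.imwrite('pics/s2z.png',d)
```

```text
t 7.6 tcp [0.4664 0.2925 0.2631] F [-2.35  0.49 -1.18] w 0.0003167561894847053
[[0.997, 0.082, 0.007], [0.082, -0.997, -0.004], [0.006, 0.005, -1.0]] [-0.215  0.521 -0.587  1.943  0.409  0.793 -0.951]
```

View pics/s2z.png

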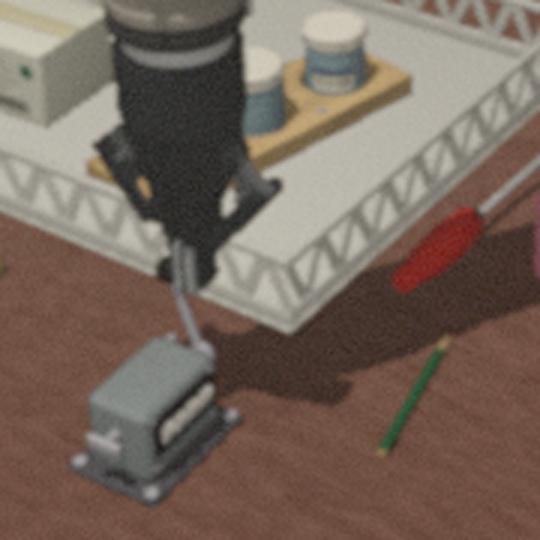

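jog_arm:
  series:
    - [0.1, 0, 0.2, 0]
    - [0.15, 0, 0.15, 0]
    - [0.15, 0, 0.05, 0]
    - [0.15, 0, 0, 0]

```text
clock: 8.2
tcp_pos: [0.4814, 0.2942, 0.2495]
orientation: [3.133, 0.132, 0.004]
contact_force: [-11.5, -0.2, 3.6]
grip_width: -0.0002
```

jog_arm:
  series:
    - [0.15, 0, 0, 0]
    - [0.1, 0, 0, 0]

```text
clock: 8.45
tcp_pos: [0.4836, 0.2955, 0.2487]
orientation: [3.128, 0.136, -0.016]
contact_force: [-12.6, -1.5, 11.4]
grip_width: 0.0
```

Run:
```python
from h import *
st()
a=grab('scene','s3.png')
d=cv2.imread('pics/s3.png')[220:400,180:360]; d=cv2.resize(d,None,fx=3,fy=3,interpolation=2)
cv2.imwrite('pics/s3z.png',d)
```

```text
t 8.45 tcp [0.4836 0.2955 0.2487] F [-12.59  -1.49  11.35] w 2.5259434226679553e-05
[[0.996, 0.087, -0.01], [0.087, -0.996, -0.011], [-0.011, 0.011, -1.0]] [-0.217  0.567 -0.575  1.907  0.421  0.805 -0.936]
```

View pics/s3z.png

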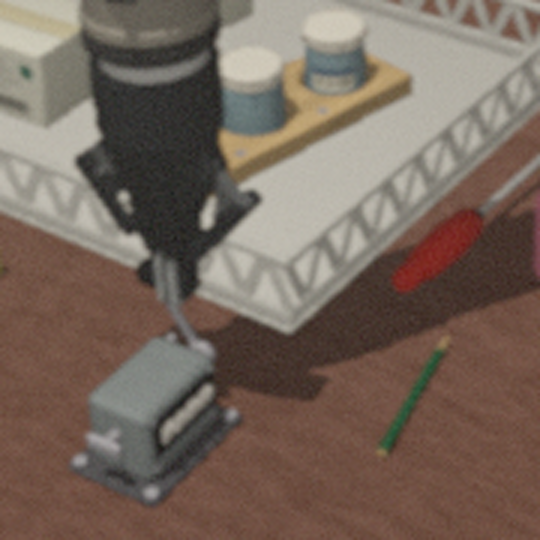

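Run:
```python
from h import *
a=grab('scene')
for th in (.85,.95,1.05):
    al=-np.arcsin(27/62)+th
    x=62*np.sin(al)+27; z=36+62*np.cos(al)
    print(th,np.round(proj(a,[.4424+x*.9954e-3,.289+x*.096e-3,z/1000]),1))
```

```text
0.85 [233.8 308. ]
0.95 [231.5 308.3]
1.05 [229.3 308.8]
```

jog_arm:
  series:
    - [-0.2, 0, -0.1, 0]
    - [-0.4, 0, -0.1, 0]
    - [-0.5, 0, -0.1, 0]
    - [-0.6, 0, 0, 0]
    - [-0.6, 0, 0, 0]
    - [-0.6, 0, 0, 0]
    - [-0.6, 0, 0, 0]

```text
clock: 9.43
tcp_pos: [0.3744, 0.2857, 0.2597]
orientation: [3.129, 0.135, -0.011]
contact_force: [-1.2, -0.2, 0.5]
grip_width: 0.0002
```

Run:
```python
from h import *
st()
a=grab('scene','s4.png')
d=cv2.imread('pics/s4.png')[220:400,180:360]; d=cv2.resize(d,None,fx=3,fy=3,interpolation=2)
cv2.imwrite('pics/s4z.png',d)
p,y=here(); print(y)
plan(p,y,[(.41,.282,.33,-2),(.6528-.002,.12,.31,-8.7)])
```

```text
t 9.425 tcp [0.3744 0.2857 0.2597] F [-1.19 -0.22  0.47] w 0.00018488713511449566
[[0.996, 0.086, -0.006], [0.086, -0.996, -0.01], [-0.007, 0.009, -1.0]] [-0.26   0.427 -0.628  2.118  0.382  0.719 -1.055]
5.050291314477247
3 (0.41, 0.282, 0.33, -2) [[0.42, 0.08, -0.78, 0.24], [0.42, 0.06, -0.78, 0.24], [0.42, 0.04, -0.78, 0.24]]
10 (0.6508, 0.12, 0.31, -8.7) [[0.82, 0.51, 0.07, 0.07], [0.83, 0.5, 0.07, 0.07], [0.83, 0.49, 0.07, 0.07], [0.84, 0.48, 0.07, 0.07], [0.84, 0.47, 0.07, 0.07], [0.85, 0.46, 0.07, 0.07], [0.85, 0.45, 0.07, 0.07], [0.86, 0.44, 0.07, 0.07], [0.87, 0.43, 0.07, 0.07], [0.87, 0.42, 0.07, 0.07]]
```

View pics/s4z.png

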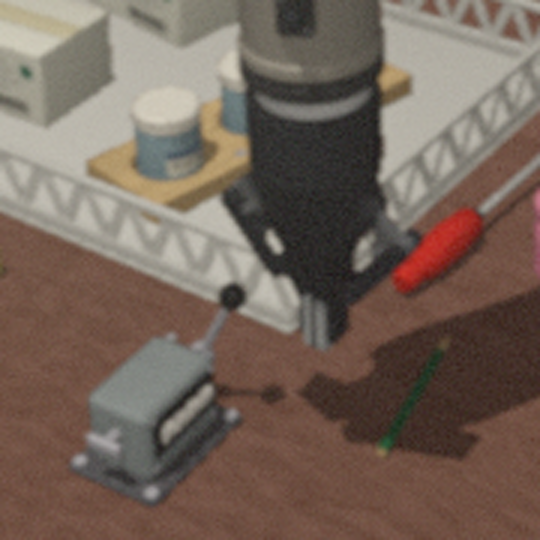

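Run:
```python
import cv2,numpy as np
o=[cv2.resize(cv2.imread(f'pics/{n}.png')[285:350,205:275],None,fx=5,fy=5,interpolation=2) for n in('s3','s4')]
cv2.imwrite('pics/cmp.png',np.hstack(o))
```

```text
(no output)
```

View pics/cmp.png

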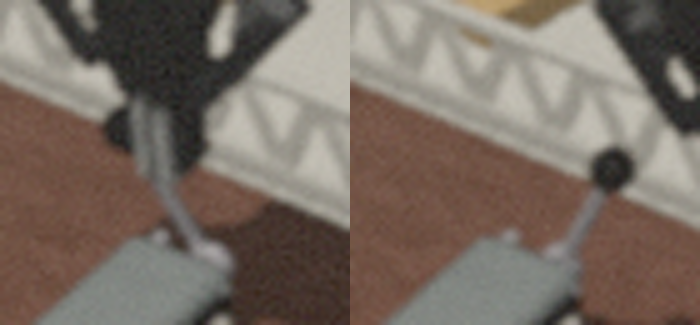

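jog_arm:
  series:
    - [0.42, 0.08, -0.78, 0.24]
    - [0.42, 0.06, -0.78, 0.24]
    - [0.42, 0.04, -0.78, 0.24]
    - [0.82, 0.51, 0.07, 0.07]
    - [0.83, 0.5, 0.07, 0.07]
    - [0.83, 0.49, 0.07, 0.07]
    - [0.84, 0.48, 0.07, 0.07]
    - [0.84, 0.47, 0.07, 0.07]
    - [0.85, 0.46, 0.07, 0.07]
    - [0.85, 0.45, 0.07, 0.07]
    - [0.6, 0.3, 0.07, 0.07]
    - [0, 0, 0, 0]
  grip: 85

```text
clock: 10.98
tcp_pos: [0.6042, 0.1505, 0.3136]
orientation: [3.122, -0.223, -0.009]
contact_force: [-1.1, 0.1, -0.2]
grip_width: 0.085
```

Run:
```python
from h import *
st();p,y=here(); print(y)
plan(p,y,[(.652,.120,.27,-8.7),(.652,.120,.206,-8.7)])
```

```text
t 10.975 tcp [0.6042 0.1505 0.3136] F [-1.06  0.12 -0.15] w 0.08502428301801089
[[0.99, -0.142, -0.007], [-0.142, -0.99, -0.011], [-0.005, 0.012, -1.0]] [ 0.027  0.54  -0.507  1.737  0.32   0.957 -0.752]
-8.155542819997999
2 (0.652, 0.12, 0.27, -8.7) [[0.86, 0.39, 0.73, 0.03], [0.86, 0.39, 0.73, 0.03]]
3 (0.652, 0.12, 0.206, -8.7) [[0.0, -0.0, 0.71, -0.0], [0.0, -0.0, 0.71, -0.0], [0.0, -0.0, 0.71, -0.0]]
```

jog_arm:
  series:
    - [0.86, 0.36, 0.3, 0.03]
    - [0.88, 0.33, 0.3, 0.03]
    - [0, 0, 0, 0]

```text
clock: 11.35
tcp_pos: [0.6518, 0.1249, 0.2952]
orientation: [3.123, -0.231, -0.013]
contact_force: [0.1, 0.8, -1.0]
grip_width: 0.0847
```

Run:
```python
from h import *
st();p,y=here(); print(y)
b=grab('top','t5.png');a=grab('scene','s5.png')
plan(p,y,[(.653,.1215,.205,-8.7)])
d=cv2.imread('pics/s5.png')[180:330,170:370]; d=cv2.resize(d,None,fx=3,fy=3,interpolation=2)
cv2.imwrite('pics/s5z.png',d)
```

```text
t 11.35 tcp [0.6518 0.1249 0.2952] F [ 0.06  0.8  -1.03] w 0.08467762607364995
[[0.989, -0.147, -0.009], [-0.147, -0.989, -0.009], [-0.007, 0.01, -1.0]] [ 0.051  0.619 -0.482  1.646  0.338  0.972 -0.698]
-8.477834049031324
4 (0.653, 0.1215, 0.205, -8.7) [[0.01, 0.03, 0.75, 0.01], [0.01, 0.03, 0.75, 0.01], [0.01, 0.03, 0.75, 0.01], [0.01, 0.03, 0.75, 0.01]]
```

View pics/s5z.png

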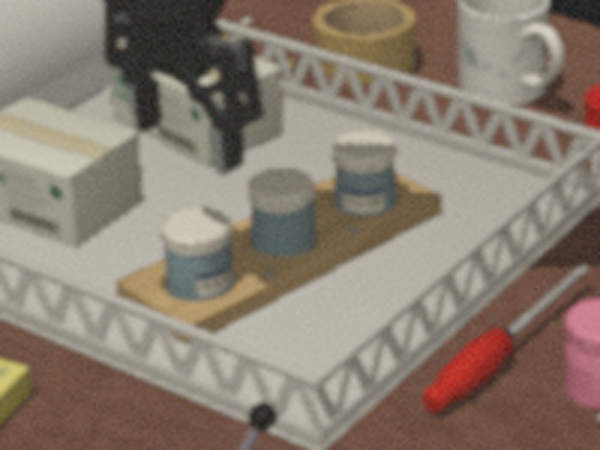

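jog_arm:
  series:
    - [0.02, 0.05, 0.75, 0]
    - [0.02, 0.04, 0.75, 0]
    - [0, 0.03, 0.75, 0]
    - [0, 0, 0.4, 0]
    - [0, 0, 0, 0]

```text
clock: 12.08
tcp_pos: [0.646, 0.127, 0.2126]
orientation: [3.127, -0.215, -0.017]
contact_force: [0.4, -0.5, 0.4]
grip_width: 0.0851
```

Run:
```python
from h import *
st()
a=grab('scene','s6.png')
d=cv2.imread('pics/s6.png')[180:330,170:370]; d=cv2.resize(d,None,fx=3,fy=3,interpolation=2)
cv2.imwrite('pics/s6z.png',d)
```

```text
t 12.075 tcp [0.646  0.127  0.2126] F [ 0.38 -0.47  0.42] w 0.08508279807816359
[[0.991, -0.137, -0.011], [-0.137, -0.991, -0.006], [-0.01, 0.008, -1.0]] [ 0.025  0.712 -0.448  1.7    0.396  0.834 -0.739]
```

View pics/s6z.png

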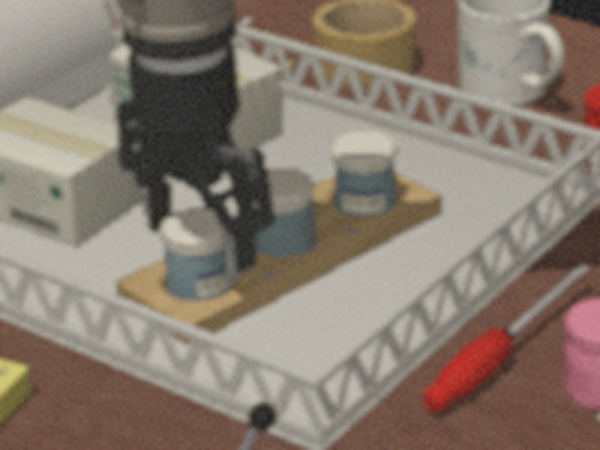

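jog_arm:
  series:
    - [0.25, 0.17, 0.25, 0.05]
    - [0, 0, 0, 0]

```text
clock: 12.38
tcp_pos: [0.654, 0.1207, 0.2066]
orientation: [3.127, -0.23, -0.012]
contact_force: [0.2, -0.1, -0.2]
grip_width: 0.0853
```

jog_arm:
  series:
    - [0, 0, 0, 0]
    - [0, 0, 0, 0]
    - [0, 0, 0, 0]
    - [0, 0, 0, 0]
    - [0, 0, 0, 0]
    - [0, 0, 0, 0]
  grip: 40
  newtons: 50

```text
clock: 13.12
tcp_pos: [0.6544, 0.1208, 0.2078]
orientation: [3.128, -0.23, -0.009]
contact_force: [-0.4, -0.1, -0.5]
grip_width: 0.0492
```

jog_arm:
  series:
    - [0, 0, -0.15, 0]
    - [0, 0, -0.3, 0]
    - [0, 0, -0.35, 0]
    - [0, 0, -0.35, 0]
    - [0, 0, -0.3, 0]
    - [0, 0, -0.1, 0]
    - [0, 0, 0, 0]

```text
clock: 14.0
tcp_pos: [0.6546, 0.1211, 0.2581]
orientation: [3.128, -0.23, -0.008]
contact_force: [-1.3, -0.9, -1.2]
grip_width: 0.049
```

jog_arm:
  series:
    - [0, 0, 0, 0]
    - [0, 0, 0, 0]
    - [0, 0, 0, 0]
    - [0, 0, 0, 0]
    - [0, 0, 0, 0]

```text
clock: 14.62
tcp_pos: [0.6542, 0.121, 0.2567]
orientation: [3.127, -0.23, -0.012]
contact_force: [-0.3, -0.4, -1.3]
grip_width: 0.0491
```

Run:
```python
from h import *
o=st(); print(np.round(o['tau'],2),o['moment'])
F=[]
for i in range(4):
    a=grab('scene','s7.png' if i==3 else None); F.append(r.get_obs()['contact_force'])
print(np.round(F,2))
st()
d=cv2.imread('pics/s7.png')[180:330,170:370]; d=cv2.resize(d,None,fx=3,fy=3,interpolation=2)
cv2.imwrite('pics/s7z.png',d)
```

```text
t 14.625 tcp [0.6542 0.121  0.2567] F [-0.27 -0.41 -1.28] w 0.04912475072395913
[[0.989, -0.146, -0.008], [-0.146, -0.989, -0.005], [-0.007, 0.007, -1.0]] [ 0.048  0.665 -0.467  1.665  0.364  0.908 -0.709]
[ 0.000e+00 -6.441e+01 -7.300e+00 -2.343e+01  1.000e-02  5.000e-02
  0.000e+00] [ 0.04781005 -0.02640559 -0.00032396]
[[-1.04 -0.82 -1.75]
 [ 0.21 -0.97 -1.43]
 [-0.15  0.36 -0.88]
 [-0.35 -0.28 -1.56]]
t 14.825 tcp [0.6542 0.121  0.2569] F [-0.35 -0.28 -1.56] w 0.04902913503463992
[[0.989, -0.146, -0.008], [-0.146, -0.989, -0.005], [-0.007, 0.006, -1.0]] [ 0.048  0.665 -0.467  1.665  0.364  0.908 -0.709]
```

View pics/s7z.png

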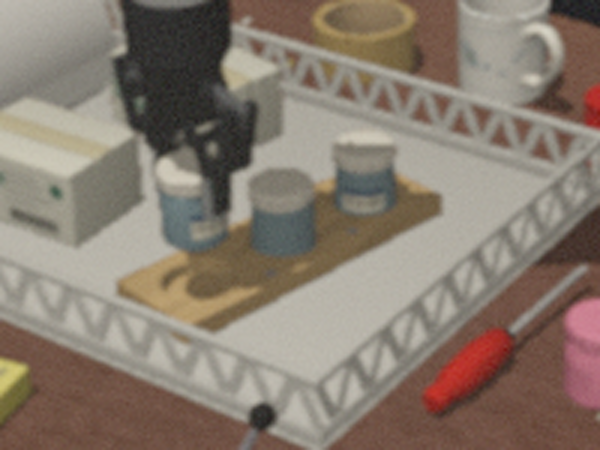

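jog_arm:
  series:
    - [0, 0, 0, 0]
    - [0, 0, 0, 0]
    - [0, 0, 0.3, 0]
    - [0, 0, 0.35, 0]
    - [0, 0, 0.35, 0]
    - [0, 0, 0.3, 0]
    - [0, 0, 0.15, 0]
    - [0, 0, 0, 0]

```text
clock: 15.82
tcp_pos: [0.6534, 0.1206, 0.2091]
orientation: [3.127, -0.23, -0.014]
contact_force: [0.6, 0.1, -0.3]
grip_width: 0.0491
```

jog_arm:
  series:
    - [0, 0, 0.06, 0]
    - [0, 0, 0, 0]

```text
clock: 16.08
tcp_pos: [0.6538, 0.1208, 0.2081]
orientation: [3.127, -0.23, -0.012]
contact_force: [-0.8, 1.1, -1.4]
grip_width: 0.0493
```

jog_arm:
  series:
    - [0, 0, 0, 0]
    - [0, 0, 0, 0]
    - [0, 0, 0, 0]
    - [0, 0, 0, 0]
  grip: 85

```text
clock: 16.58
tcp_pos: [0.6543, 0.1209, 0.2091]
orientation: [3.128, -0.23, -0.009]
contact_force: [-0.1, -0.7, 0.1]
grip_width: 0.0852
```

jog_arm:
  series:
    - [0, 0, -0.5, 0]
    - [0, 0, -0.9, 0]
    - [0, 0, -0.9, 0]
    - [0, 0, -0.3, 0]
    - [0, 0, 0, 0]

```text
clock: 17.2
tcp_pos: [0.6549, 0.1215, 0.2922]
orientation: [3.128, -0.23, -0.007]
contact_force: [-0.2, 0.5, -1.7]
grip_width: 0.0852
```

Run:
```python
from h import *
st();p,y=here();print(y)
plan(p,y,[(.6415,.0375,.285,-8.7),(.6415,.0375,.2065,-8.7)])
a=grab('scene','s8.png')
d=cv2.imread('pics/s8.png')[180:330,170:370]; d=cv2.resize(d,None,fx=3,fy=3,interpolation=2)
cv2.imwrite('pics/s8z.png',d)
```

```text
t 17.2 tcp [0.6549 0.1215 0.2922] F [-0.21  0.54 -1.74] w 0.08517177487761572
[[0.989, -0.146, -0.005], [-0.146, -0.989, -0.005], [-0.004, 0.005, -1.0]] [ 0.058  0.625 -0.483  1.644  0.341  0.963 -0.692]
-8.404617456723075
3 (0.6415, 0.0375, 0.285, -8.7) [[-0.01, 0.95, 0.08, 0.01], [-0.01, 0.95, 0.08, 0.01], [-0.01, 0.95, 0.08, 0.01]]
3 (0.6415, 0.0375, 0.2065, -8.7) [[0.0, -0.0, 0.87, -0.0], [0.0, -0.0, 0.87, -0.0], [0.0, -0.0, 0.87, -0.0]]
```

View pics/s8z.png

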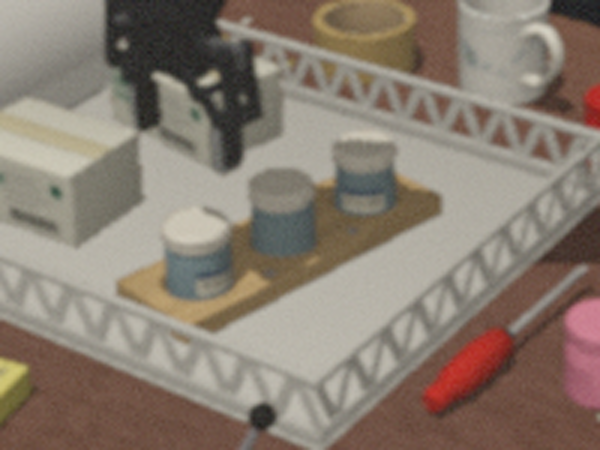

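jog_arm:
  series:
    - [-0.02, 0.9, 0.05, 0.01]
    - [-0.02, 0.9, 0.05, 0.01]
    - [-0.02, 0.9, 0.1, 0.01]
    - [0, 0, 0, 0]

```text
clock: 17.75
tcp_pos: [0.6391, 0.0397, 0.2812]
orientation: [3.127, -0.236, -0.019]
contact_force: [0.1, 0.5, -0.7]
grip_width: 0.0851
```

Run:
```python
from h import *
st();p,y=here();print(y)
plan(p,y,[(.641,.0378,.24,-8.7)])
```

```text
t 17.75 tcp [0.6391 0.0397 0.2812] F [ 0.11  0.49 -0.69] w 0.08512122775248683
[[0.989, -0.15, -0.012], [-0.15, -0.989, -0.005], [-0.011, 0.007, -1.0]] [ 0.183  0.602 -0.478  1.714  0.336  0.921 -0.583]
-8.62604075015074
2 (0.641, 0.0378, 0.24, -8.7) [[0.04, 0.03, 0.69, 0.0], [0.04, 0.03, 0.69, 0.0]]
```

jog_arm:
  series:
    - [0.05, 0.03, 0.8, 0]
    - [0.05, 0.03, 0.8, 0]
    - [0.05, 0, 0.6, 0]
    - [0, 0, 0.2, 0]
    - [0, 0, 0, 0]

```text
clock: 18.38
tcp_pos: [0.6424, 0.0416, 0.2054]
orientation: [3.13, -0.23, -0.022]
contact_force: [0.0, 0.9, 0.7]
grip_width: 0.0853
```

jog_arm:
  series:
    - [0, 0.12, -0.06, 0]
    - [0, 0, 0, 0]

```text
clock: 18.62
tcp_pos: [0.6424, 0.0382, 0.2088]
orientation: [3.131, -0.229, -0.018]
contact_force: [-0.4, 0.1, -0.5]
grip_width: 0.0852
```

jog_arm:
  series:
    - [0, 0, 0, 0]
    - [0, 0, 0, 0]
    - [0, 0, 0, 0]
    - [0, 0, 0, 0]
    - [0, 0, 0, 0]
    - [0, 0, 0, 0]
  grip: 40

```text
clock: 19.38
tcp_pos: [0.6428, 0.0381, 0.2101]
orientation: [3.131, -0.23, -0.015]
contact_force: [-0.2, -0.2, 1.7]
grip_width: 0.0486
```

jog_arm:
  series:
    - [0, 0, -0.15, 0]
    - [0, 0, -0.3, 0]
    - [0, 0, -0.35, 0]
    - [0, 0, -0.35, 0]
    - [0, 0, -0.3, 0]
    - [0, 0, -0.1, 0]
    - [0, 0, 0, 0]

```text
clock: 20.25
tcp_pos: [0.6432, 0.0381, 0.2603]
orientation: [3.131, -0.23, -0.014]
contact_force: [0.8, 0.2, -0.8]
grip_width: 0.0484
```

jog_arm:
  series:
    - [0, 0, 0, 0]
    - [0, 0, 0, 0]
    - [0, 0, 0, 0]
    - [0, 0, 0, 0]
    - [0, 0, 0, 0]

```text
clock: 20.88
tcp_pos: [0.6428, 0.038, 0.259]
orientation: [3.131, -0.23, -0.018]
contact_force: [-0.2, 0.4, -1.3]
grip_width: 0.0488
```

Run:
```python
from h import *
o=st(); print(np.round(o['tau'],2),o['moment'])
F=[]
for i in range(8):
    a=grab('scene','s9.png' if i==3 else None); F.append(r.get_obs()['contact_force'])
print(np.round(F,2),np.mean(F,0))
st()
d=cv2.imread('pics/s9.png')[180:330,170:370]; d=cv2.resize(d,None,fx=3,fy=3,interpolation=2)
cv2.imwrite('pics/s9z.png',d)
```

```text
t 20.875 tcp [0.6428 0.038  0.259 ] F [-0.25  0.45 -1.26] w 0.048832523913038585
[[0.989, -0.146, -0.011], [-0.146, -0.989, -0.002], [-0.011, 0.003, -1.0]] [ 0.18   0.634 -0.47   1.718  0.352  0.887 -0.587]
[ 0.000e+00 -6.199e+01 -6.980e+00 -2.297e+01 -0.000e+00  5.000e-02
  0.000e+00] [ 0.04410081 -0.04386815  0.01103129]
[[-0.53 -1.19 -2.06]
 [ 0.31  0.2  -0.78]
 [-0.13 -0.06 -1.5 ]
 [ 0.21 -0.5  -1.24]
 [-0.54 -0.23 -1.55]
 [-0.17 -1.38 -1.63]
 [ 0.01 -0.22 -1.49]
 [ 0.55 -0.13 -0.35]] [-0.03467266 -0.44000685 -1.32357353]
t 21.275 tcp [0.6428 0.038  0.2591] F [ 0.55 -0.13 -0.35] w 0.04862464512283584
[[0.989, -0.146, -0.011], [-0.146, -0.989, -0.002], [-0.011, 0.003, -1.0]] [ 0.18   0.634 -0.47   1.718  0.352  0.887 -0.587]
```

View pics/s9z.png

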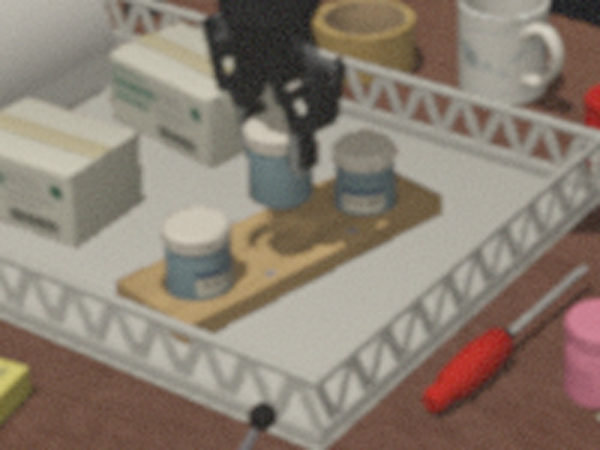

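jog_arm:
  series:
    - [0, 0, 0.3, 0]
    - [0, 0, 0.35, 0]
    - [0, 0, 0.35, 0]
    - [0, 0, 0.3, 0]
    - [0, 0, 0.15, 0]
    - [0, 0, 0.06, 0]
    - [0, 0, 0, 0]

```text
clock: 22.15
tcp_pos: [0.6421, 0.038, 0.2103]
orientation: [3.13, -0.23, -0.019]
contact_force: [-0.1, -0.7, -1.3]
grip_width: 0.0487
```

jog_arm:
  series:
    - [0, 0, 0.04, 0]
    - [0, 0, 0, 0]

```text
clock: 22.4
tcp_pos: [0.6423, 0.0382, 0.2104]
orientation: [3.13, -0.23, -0.018]
contact_force: [-0.4, -0.7, -1.6]
grip_width: 0.0487
```

jog_arm:
  series:
    - [0, 0, 0, 0]
    - [0, 0, 0, 0]
    - [0, 0, 0, 0]
    - [0, 0, 0, 0]
  grip: 85

```text
clock: 22.9
tcp_pos: [0.6427, 0.0382, 0.2107]
orientation: [3.131, -0.23, -0.016]
contact_force: [0.1, 0.3, -1.0]
grip_width: 0.0853
```

jog_arm:
  series:
    - [0, 0, -0.5, 0]
    - [0, 0, -0.9, 0]
    - [0, 0, -0.9, 0]
    - [0, 0, -0.2, 0]
    - [0, 0, 0, 0]

```text
clock: 23.52
tcp_pos: [0.6436, 0.0385, 0.2904]
orientation: [3.131, -0.23, -0.014]
contact_force: [-0.7, -0.4, -0.1]
grip_width: 0.0848
```

Run:
```python
from h import *
F=[]
for i in range(6):
    a=grab('scene','s10.png' if i==3 else None); F.append(r.get_obs()['contact_force'])
print(np.mean(F,0))
st();p,y=here();print(y)
plan(p,y,[(.628,-.0466,.285,-8.7)])
d=cv2.imread('pics/s10.png')[180:330,170:370]; d=cv2.resize(d,None,fx=3,fy=3,interpolation=2)
cv2.imwrite('pics/s10z.png',d)
```

```text
[0.19398165 0.18820137 0.18350192]
t 23.825 tcp [0.6433 0.0386 0.289 ] F [0.26 0.3  0.3 ] w 0.08485439372007424
[[0.989, -0.146, -0.011], [-0.146, -0.989, -0.001], [-0.011, 0.003, -1.0]] [ 0.19   0.599 -0.484  1.699  0.33   0.938 -0.57 ]
-8.379129747774893
3 (0.628, -0.0466, 0.285, -8.7) [[-0.03, 0.96, 0.04, 0.01], [-0.03, 0.96, 0.04, 0.01], [-0.03, 0.96, 0.04, 0.01]]
```

View pics/s10z.png

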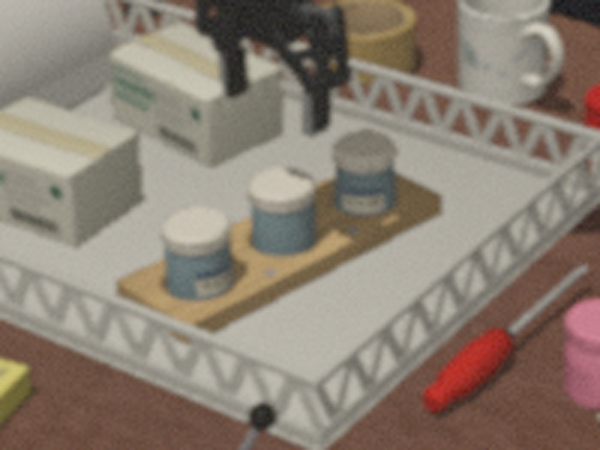

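jog_arm:
  series:
    - [-0.03, 0.92, 0.04, 0.01]
    - [-0.03, 0.92, 0.04, 0.01]
    - [-0.03, 0.9, 0.04, 0.01]
    - [0, 0, 0, 0]

```text
clock: 24.32
tcp_pos: [0.6277, -0.0438, 0.283]
orientation: [3.131, -0.235, -0.023]
contact_force: [-0.2, 0.1, -0.2]
grip_width: 0.0853
```

Run:
```python
from h import *
st();p,y=here();print(y)
plan(p,y,[(.6285,-.047,.24,-8.7)])
```

```text
t 24.325 tcp [ 0.6277 -0.0438  0.283 ] F [-0.19  0.14 -0.2 ] w 0.08532370382436623
[[0.989, -0.149, -0.015], [-0.149, -0.989, -0.001], [-0.015, 0.003, -1.0]] [ 0.318  0.584 -0.477  1.74   0.325  0.912 -0.447]
-8.588868392113461
2 (0.6285, -0.047, 0.24, -8.7) [[0.02, 0.05, 0.72, 0.01], [0.02, 0.05, 0.72, 0.01]]
```

jog_arm:
  series:
    - [0.04, 0.05, 0.8, 0]
    - [0.04, 0.05, 0.8, 0]
    - [0.02, 0.05, 0.6, 0]
    - [0, 0, 0.2, 0]
    - [0, 0, 0, 0]

```text
clock: 24.95
tcp_pos: [0.63, -0.0439, 0.209]
orientation: [-3.131, 0.229, 0.022]
contact_force: [0.0, -0.4, 0.0]
grip_width: 0.0849
```

jog_arm:
  series:
    - [-0.02, 0.12, 0.04, 0]
    - [0, 0, 0, 0]

```text
clock: 25.2
tcp_pos: [0.6293, -0.0473, 0.209]
orientation: [-3.131, 0.228, 0.018]
contact_force: [0.4, 0.9, 0.1]
grip_width: 0.0848
```

jog_arm:
  series:
    - [0, 0, 0, 0]
    - [0, 0, 0, 0]
    - [0, 0, 0, 0]
    - [0, 0, 0, 0]
    - [0, 0, 0, 0]
    - [0, 0, 0, 0]
  grip: 40
  newtons: 60

```text
clock: 25.95
tcp_pos: [0.6294, -0.0473, 0.2103]
orientation: [-3.131, 0.229, 0.017]
contact_force: [-0.5, -0.9, 1.4]
grip_width: 0.0486
```

jog_arm:
  series:
    - [0, 0, -0.15, 0]
    - [0, 0, -0.3, 0]
    - [0, 0, -0.35, 0]
    - [0, 0, -0.35, 0]
    - [0, 0, -0.3, 0]
    - [0, 0, -0.1, 0]
    - [0, 0, 0, 0]

```text
clock: 26.82
tcp_pos: [0.6292, -0.0477, 0.2592]
orientation: [-3.132, 0.229, 0.02]
contact_force: [-0.5, -0.5, -4.8]
grip_width: 0.0489
```

jog_arm:
  series:
    - [0, 0, 0, 0]
    - [0, 0, 0, 0]
    - [0, 0, 0, 0]
    - [0, 0, 0, 0]
    - [0, 0, 0, 0]

```text
clock: 27.45
tcp_pos: [0.6288, -0.0478, 0.2579]
orientation: [-3.132, 0.229, 0.023]
contact_force: [-0.6, 0.6, -4.0]
grip_width: 0.0486
```

Run:
```python
from h import *
F=[]
for i in range(8):
    a=grab('scene','s11.png' if i==3 else None); F.append(r.get_obs()['contact_force'])
print(np.mean(F,0))
st()
d=cv2.imread('pics/s11.png')[180:330,170:370]; d=cv2.resize(d,None,fx=3,fy=3,interpolation=2)
cv2.imwrite('pics/s11z.png',d)
```

```text
[-0.34013998  0.00466824 -4.48820738]
t 27.85 tcp [ 0.6288 -0.0477  0.258 ] F [-0.57  0.89 -4.63] w 0.04874765026937214
[[0.989, -0.145, -0.014], [-0.145, -0.989, 0.003], [-0.015, -0.001, -1.0]] [ 0.317  0.617 -0.468  1.751  0.343  0.87  -0.45 ]
```

View pics/s11z.png

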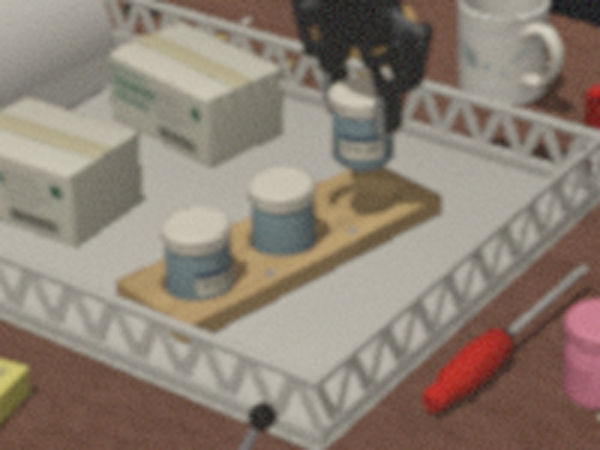

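jog_arm:
  series:
    - [0, 0, 0, 0]
    - [0, 0, 0.3, 0]
    - [0, 0, 0.35, 0]
    - [0, 0, 0.35, 0]
    - [0, 0, 0.3, 0]
    - [0, 0, 0.15, 0]
    - [0, 0, 0.06, 0]
    - [0, 0, 0, 0]

```text
clock: 28.85
tcp_pos: [0.6282, -0.0474, 0.2108]
orientation: [-3.132, 0.229, 0.024]
contact_force: [0.5, 0.5, -4.6]
grip_width: 0.0485
```

jog_arm:
  series:
    - [0, 0, 0.06, 0]
    - [0, 0, 0.04, 0]
    - [0, 0, 0, 0]

```text
clock: 29.22
tcp_pos: [0.6285, -0.0471, 0.2105]
orientation: [3.133, -0.229, -0.022]
contact_force: [-1.1, -0.1, -5.7]
grip_width: 0.0487
```

jog_arm:
  series:
    - [0, 0, 0, 0]
    - [0, 0, 0, 0]
    - [0, 0, 0, 0]
    - [0, 0, 0, 0]
  grip: 70

```text
clock: 29.72
tcp_pos: [0.6296, -0.047, 0.2112]
orientation: [-3.133, 0.23, 0.017]
contact_force: [-0.2, 0.4, 0.4]
grip_width: 0.0697
```

jog_arm:
  series:
    - [0, 0, 0, 0]
    - [0, 0, 0, 0]
    - [0, 0, 0, 0]
    - [0, 0, 0, 0]
    - [0, 0, 0, 0]
    - [0, 0, 0, 0]
  grip: 40

```text
clock: 30.48
tcp_pos: [0.6295, -0.0469, 0.2115]
orientation: [-3.133, 0.23, 0.018]
contact_force: [-1.2, -0.1, 2.1]
grip_width: 0.0486
```

Run:
```python
from h import *
st()
a=grab('scene','s12.png')
d=cv2.imread('pics/s12.png')[180:330,170:370]; d=cv2.resize(d,None,fx=3,fy=3,interpolation=2)
cv2.imwrite('pics/s12z.png',d)
```

```text
t 30.475 tcp [ 0.6295 -0.0469  0.2115] F [-1.15 -0.08  2.05] w 0.04857434951506781
[[0.989, -0.146, -0.011], [-0.146, -0.989, 0.001], [-0.011, 0.001, -1.0]] [ 0.294  0.677 -0.44   1.771  0.383  0.791 -0.482]
```

View pics/s12z.png

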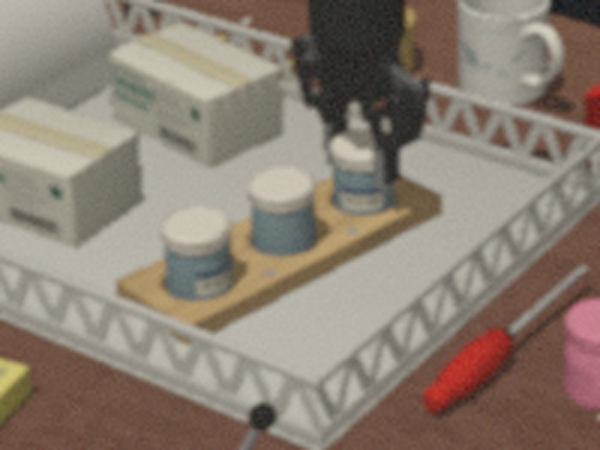

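jog_arm:
  series:
    - [0, 0, -0.2, 0]
    - [0, 0, -0.4, 0]
    - [0, 0, -0.6, 0]
    - [0, 0, -0.8, 0]
    - [0, 0, -0.9, 0]
    - [0, 0, -0.9, 0]
    - [0, 0, -0.9, 0]
    - [0, 0, -0.9, 0]
    - [0, 0, -0.9, 0]
    - [0, 0, -0.8, 0]
    - [0, 0, -0.6, 0]
    - [0, 0, -0.4, 0]

```text
clock: 32.02
tcp_pos: [0.6296, -0.0466, 0.4771]
orientation: [3.133, -0.226, -0.016]
contact_force: [-0.1, -0.3, -5.2]
grip_width: 0.0489
```

jog_arm:
  series:
    - [0, 0, -0.2, 0]
    - [0, 0, -0.1, 0]
    - [0, 0, 0, 0]
    - [0, 0, 0, 0]
    - [0, 0, 0, 0]
    - [0, 0, 0, 0]

```text
clock: 32.78
tcp_pos: [0.6293, -0.0468, 0.4843]
orientation: [3.133, -0.226, -0.023]
contact_force: [-0.4, -0.1, -3.8]
grip_width: 0.0489
```

Run:
```python
from h import *
F=[]
for i in range(5):
    a=grab('scene','s13.png' if i==4 else None); F.append(r.get_obs()['contact_force'])
b=grab('top','t13.png')
print(np.mean(F,0)); o=st(); print(np.abs(o['qvel']).max())
tcp=np.array(o['tcp_pos']);M=R.from_rotvec(o['orientation']).as_matrix();c=tcp+M[:,2]*(.2115-.0395)
print('exp jar centre',c,proj(a,c),proj(b,c))
for n in('jar_a_centre',):
    for p in(a,b): print([(round(d['confidence'],2),np.round(d['xy'],1)) for d in eyes.place_of(p,n)])
```

```text
[-0.16513673  0.33650229 -3.95577804]
t 33.075 tcp [ 0.6294 -0.0467  0.4847] F [ 0.73 -0.53 -4.33] w 0.04847344176596554
[[0.99, -0.143, -0.014], [-0.143, -0.99, 0.001], [-0.014, 0.001, -1.0]] [ 0.367  0.398 -0.534  1.535  0.205  1.279 -0.339]
0.0013477470280731998
exp jar centre [ 0.62701905 -0.04651024  0.31273181] [np.float64(287.86902967786875), np.float64(129.00248109788276)] [np.float64(345.9389298093749), np.float64(175.53666894580357)]
[(0.76, array([233.9, 265.7]))]
[(0.86, array([264.9, 187.5])), (0.65, array([338.7, 195.8])), (0.38, array([178.7, 168.7]))]
```

View pics/s13.png

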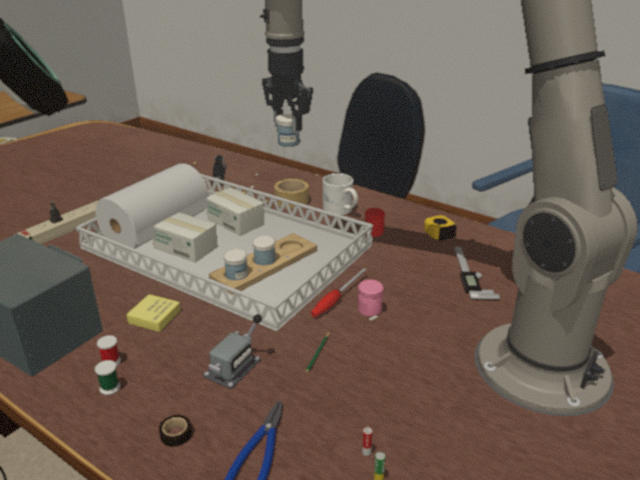

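View pics/t13.png

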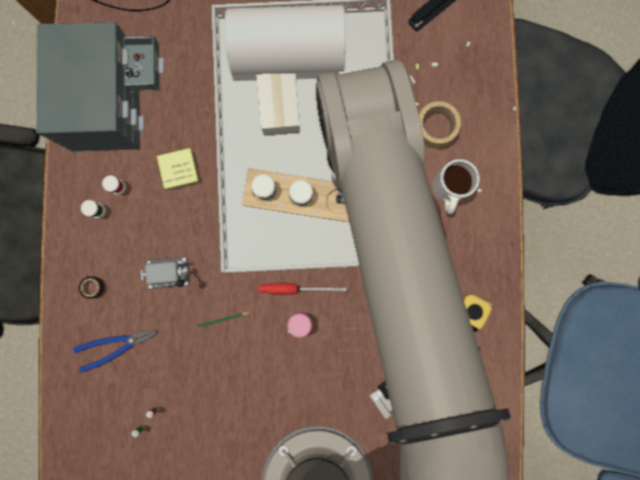

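The scene view shows the jar held upright at about (287,131), against a projected (288,129). The other two jars are seated at (235,265) and (264,250), and the lever is back at rest at (257,319).

```bash
python3 -c "
from h import *
r.hand_in(); st()"
```

```text
the job is handed in; nothing more can be done
the job is handed in; nothing more can be done
```

The full jar, the right-hand one, is held upright and still about 30 cm above the bench. I handed the job in at about 33 s of the 72 s allowed.

- **Counter:** I pushed the lever over until the force rose to about 12 N, well above the roughly 3 N spring. The last knob position in the picture fitted the stop. After I backed off, the pictures showed the lever back at rest.
- **Hefting:** I lifted the jars left, middle and right, about 5 cm each. Each was held for about a second and put back in its pocket, including the right-hand one.

| Jar | Approximate weight | Approximate mass |
|---|---|---|
| Left | 1.5 N | 0.15 kg |
| Middle | 1.5 N | 0.15 kg |
| Right | 4.6 N | 0.47 kg |

- **Final hold:** The jar's centre is at about 0.31 m, its underside at about 0.28 m, and it leans less than 1°. The grip is steady at 48.5 mm. The other two jars stand in their pockets, and every other thing still in view looks unmoved.

**Checks that were weak or disagreed:**
- The force reading scattered by about 1 N, so I averaged several readings for each jar. The left jar had the fewest, and one reading with nothing in the gripper showed −1.7 N.
- While pushing the lever down at its stop, the fingertip also pressed on the rod, with about 11 N upward on the tool.
- In the last pictures the network did not report the held jar, so I checked it by projecting its expected position into the scene view.
- The arm hid part of the last top view.

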